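# Lid the polishing-shot canister and swing its bail into the catch

## Task

Close up the polishing-shot canister: lower its loose green lid gently into the mouth (do not drop it) so that it sits level and fully home, with the handle bar lying lengthwise between the two bail wires, then swing the wire bail over the lid until its red roller rests fully down in the catch. If the bail hangs over the mouth, push it back first. Do not shift or knock over the bottle, jar, hammer or steel block, and leave everything released.

Things in the scene. Friction and masses are not known exactly. Their poses are not given: they have to be found in the camera images.
- pot: Fixed canister: dark board 200 x 110 x 12 mm (long in x) with an open steel canister, 100 mm outside, 92 mm inside diameter, rim 85 mm above the bench. Origin: on the bench below the canister's centre; x points from the catch (x = -74) to the bail hinge (x = +66), z up. Hinge posts 104 mm high at x = 68, y = +-31 mm; catch post 20 mm wide, lips 99 mm high.
- pot_mouth (a point): Centre of the canister's mouth, at rim height (85 mm above the bench).
- catch (a point): Where the red roller's centre lies when the bail is closed: 97 mm above the bench, 74 mm from the canister's axis, on the pot's -x side.
- bail_hinge (a point): Centre of the bail's hinge axis, which runs along the pot's y axis: 97 mm above the bench, 66 mm from the canister's axis on the pot's +x side.
- bail (a joint): Bail angle in rad: 0 = closed, bail level and roller in the catch (the hinge's stop); grows as the roller swings up and over to the hinge side; pi/2 = upright; 2.2 = fully back. The hinge is stiff: the bail stays where it is left; about 1 N at the roller moves it.
- bail_bar (a point): Centre of the red roller (64 mm long, 12 mm diameter, parallel to the hinge axis) at the bail's free end, 140 mm from the hinge axis. Two steel wires, 8 mm thick with a clear gap of 36 mm between them, run from hinge to roller. Closed, they pass 2 mm above the seated lid's plate, either side of its handle.
- lid: Loose lid, about 250 g, lying right way up on the bench. Origin: centre of its underside, z up. From below: bright boss 87 mm diameter, 8 mm high; green plate 112 mm diameter, 8 to 14 mm above the origin; black handle bar 60 mm long (lid's x), 16 mm wide (y), 14 to 42 mm above it. Seated, boss in the mouth and plate on the rim, the origin is 77 mm above the bench.
- lid_grip (a point): Point on the lid's axis inside the handle bar, 34 mm above the lid's origin: a good height to grip the bar across its 16 mm width.
- bottle: Bystander: amber glass bottle, 50 mm diameter, 130 mm high, standing beside the canister. Origin: centre of its underside.
- jar: Bystander: small jar with blue cap, 48 mm diameter, 60 mm high, standing near the lid. Origin: centre of its underside.
- hammer: Bystander: hammer about 240 mm long lying on the bench beyond the work, about 30 mm high or a little more. Origin: under it; it lies along its x axis.
- block: Bystander: steel bench block 60 x 60 x 25 mm, on the bench between canister and lid, a little beyond them. Origin: centre of its underside.
Not all that is in view belongs to the job. What is meant by the lid is not orange or purple, and is the smaller of those in its own colour.

How it is judged (in metres and radians):
On the way, in this order (a step that is already met when the one before it is completed fails the run):
1. the lid sits seated and level in the canister's mouth (horizontal distance between lid and pot_mouth below 0.006 m and z of lid in the frame of pot between 0.0735 and 0.08 m and angle between lid's own z axis and vertical below 0.04 rad), for 0.2 s.
2. the bail is swung fully down into its catch over the seated lid (all of step 1 and value of joint bail below 0.05 rad), for 0.2 s.
At the end, for the whole second after the job is handed in: The lid is seated in the mouth: within 6 mm of its centre, its origin 73.5 to 80 mm above the bench, tilted less than 0.04 rad, at rest; the bail angle is below 0.05 rad (roller in its catch); bottle, jar, hammer and block each within 25 mm of where they began (all of step 2 and linear speed of lid below 0.02 m/s and distance of each of bottle, jar, hammer, block from where it was at the start of the episode below 0.025 m); the robot touches nothing.
It fails at once if the amber bottle is shifted by more than 25 mm or tipped (distance of bottle from where it was at the start of the episode above 0.025 m or angle between bottle's own z axis and vertical above 0.35 rad).
It fails at once if the small jar is shifted by more than 25 mm or tipped (distance of jar from where it was at the start of the episode above 0.025 m or angle between jar's own z axis and vertical above 0.35 rad).
It fails at once if the hammer is shifted by more than 25 mm (distance of hammer from where it was at the start of the episode above 0.025 m).
It fails at once if the steel block is shifted by more than 25 mm (distance of block from where it was at the start of the episode above 0.025 m).
It fails at once if the lid is dropped: it moves at over 0.4 m/s (a free fall of 8 mm) while the fingers do not hold it (linear speed of lid above 0.4 m/s and contact force between the fingers and lid below 0.1 N).
It also fails if it takes over 72 s, if anything falls off the work surface, if the arm or the gripper's body presses on something with over 40 N, if the wrist force passes 120 N, or if a joint passes its speed limit or range.

## Robot

A 6-joint arm with a two-finger parallel gripper is mounted at the origin on the work surface. World frame = base frame: x ahead of the robot, y to its left, z up, the work surface at z = 0. Lengths are in m, angles in degrees, forces in N, time in s.
With the tool pointing down it reaches from about 0.325 to 0.85 m from the base axis. Payload 15.5 kg.
Tool frame: the origin (TCP) lies on the centre line of the jaws, within the pads' length; the fingertips stand 19 mm ahead of it and the grasp point (between the pads) is the TCP; z points along the fingers, y is the line along which they close (so a half turn about z gives the same grasp; the last joint's range is limited). The gripper opens to 91 mm and grips with 3 to 60 N. Pads are 32 mm wide; open, the fingers measure 118 mm over their backs; the gripper's body (76 mm by 178 mm) begins 60 mm behind the grasp point.
Start: joints at [59.731, 28.281, 77.091, -0, 74.628, -5.472], TCP at [0.262, 0.567, 0.233] pointing down, gripper open.
Joint ranges: [-166.48, 166.48], [-47.26, 123.95], [12.59, 153.08], [-70.14, 250.14], [6.76, 159.57], [-176.63, 176.63]. Speed limits (degrees/s): [108.29, 108.29, 147.25, 172.46, 172.46, 172.46].

## Interface

Orientations are given as [roll, pitch, yaw] about the fixed x, y, z axes, in that order (R = Rz(yaw) Ry(pitch) Rx(roll)).
In Python, from workcell import r gives the robot as it stands. The module is installed in compiled form; this text tells all that it offers.
- The arm moves only by the tool arm_command, never from a script. Its argument "increments" is a list of rows, each a list of 3 entries, a list of its own where there are three numbers: the shift along the tool's x, y, z in units of 30 mm (1.0 is 30 mm), then the turn, a rotation vector about the tool's x, y, z in units of 6 degrees (1.0 is 6 degrees), then the gripper's target within -1 to 1 (shut at 1, half-way at 0, fully open at -1). A call has 1 to 20 rows; each row is the pose to reach, as a shift and turn from the pose commanded when the call began, along the tool's axes at that moment; what a row does not reach only later rows make up. A row lasts 1/10 s, in which the tool goes at most 50 mm and 8.59 degrees, less where a joint would pass 70% of its speed; a pose out of reach is approached as far as the arm can. A call with a gripper value outside its range is refused whole. The fingers move at their own pace and stop on an object; the grip force is fixed at half the most. Time passes only in rows, so rows that repeat a pose let the fingers close. It gives the time, the measured TCP pose, the force, the opening and the grip force at its end, in the units of the state.
- r.get_state(): the state, without advancing time (a new reading comes with each control period).
- r.camera(name): name is "scene" or "top" or "wrist"; returns a dict with "frame" (480x640x3 uint8, red, green, blue), "fov_y" (degrees; the focal length in pixels is half the picture's height over the tangent of half this angle, whatever the lens; pixels are square), "cx", "cy" (the principal point, pixels), "R" (3x3) and "t" (3): a world point X has camera coordinates R X + t. Camera axes: x right, y down, z forward; pixel columns grow to the right and rows downward; lengths in m; the calibration is good to about 2 mm. A picture is of the moment at which its call begins. There is no depth.
- r.close_job(): hands the job in; it is judged then, once.
The state is a dict: "time": time; "qpos": joint angles; "joint_vel": joint speeds; "joint_efforts": joint torques, N m; "ee_pos": TCP position; "tcp_rot": TCP orientation; "ft_force": force on the tool from outside, world axes, zero at the start; "wrist_torque": the same for the moment, N m; "opening": finger opening in m; "gripper_force": force on a finger pad.
Only numpy, scipy, OpenCV 4.12 (cv2) and the standard library are available. Lean on these libraries where they do the work, as an engineer would, in place of code of your own. Each camera call takes 0.05 s, during which the arm holds its last target. There are 200 camera calls.

## Working session

There is one attempt and no reset: what is moved stays moved. The work goes in short steps, Python scripts to look and compute and a tool call to move; the robot and the scene stay as the last step left them, time stands still between calls to the robot, and variables do not carry over. Pictures are saved under pics/ and viewed, at most 10 in all, crops included, and the job is handed in when it is done.

Besides the shell and the picture viewer there is one more tool, called as a command line: name --argument value ..., lists and objects as JSON in quotes. arm_command: Moves the arm, as the interface text tells. Its arguments: {"type":"object","properties":{"increments":{"type":"array"}},"required":["increments"]}

```bash
mkdir -p pics; cat > h.py <<'E'
import numpy as np, cv2
from workcell import r
def cam(n,save=None):
    c=r.camera(n)
    if save: cv2.imwrite('pics/'+save,c['frame'][:,:,::-1])
    return c
def ray(c,u,v,z):
    f=240/np.tan(np.radians(c['fov_y'])/2)
    R=np.array(c['R']);t=np.array(c['t'])
    o=-R.T@t; d=R.T@np.array([(u-c['cx'])/f,(v-c['cy'])/f,1])
    return o+d*(z-o[2])/d[2]
def proj(c,X):
    f=240/np.tan(np.radians(c['fov_y'])/2)
    p=np.array(c['R'])@np.array(X)+np.array(c['t']); return f*p[:2]/p[2]+[c['cx'],c['cy']]
E
python3 - <<'E'
from h import *
for n in('scene','top'):
    c=cam(n,n+'0.png'); R=np.array(c['R']); print(n,c['fov_y'],c['cx'],c['cy'],-R.T@np.array(c['t']))
    print(R.round(3).tolist())
print(r.get_state())
E
```

```text
scene 53.68086473494348 327.07710119962536 236.3561797513052 [1.06874438 0.47679373 0.71754562]
[[-0.717, 0.696, 0.022], [0.45, 0.487, -0.749], [-0.532, -0.527, -0.662]]
top 47.73732324395969 328.571920335867 234.0533398690864 [ 0.38638589 -0.03031776  1.26451854]
[[-0.005, -1.0, -0.014], [-0.989, 0.007, -0.144], [0.144, 0.013, -0.989]]
{'time': 0.1, 'qpos': array([ 5.97318439e+01,  2.83108266e+01,  7.71243993e+01, -1.81480660e-03,
        7.46259063e+01, -5.47174126e+00]), 'joint_vel': array([-0.01745322,  0.02971576, -0.16640234, -0.02931485, -0.01897686,
       -0.02943903]), 'joint_efforts': array([ 3.49426155e-03, -8.80231333e+01, -3.82534111e+01,  7.09013804e-02,
        4.84185037e-02, -9.44806584e-05]), 'ee_pos': array([0.26196853, 0.5671005 , 0.23239842]), 'tcp_rot': array([-1.79938980e+02, -4.08786825e-03,  1.55204065e+02]), 'ft_force': array([0.17964562, 0.12167612, 0.31139233]), 'wrist_torque': array([-0.03276116, -0.03017277,  0.03440345]), 'gripper_force': 0.0, 'opening': 0.09097040953889712}
```

View pics/top0.png

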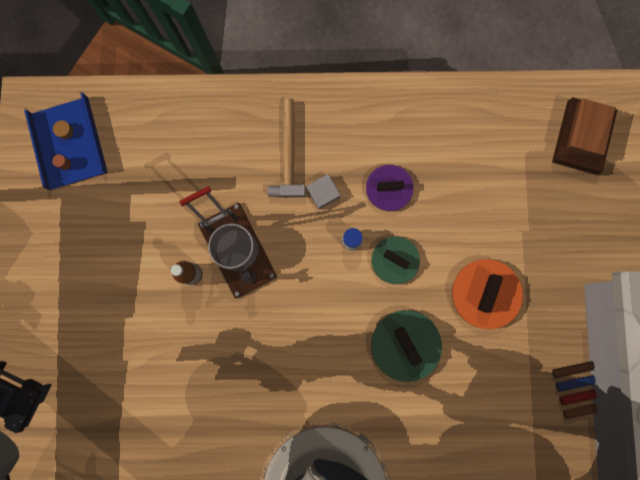

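View pics/scene0.png

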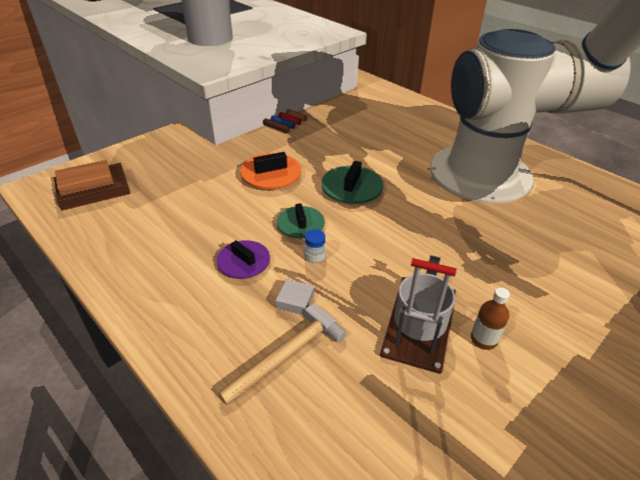

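The top view shows the small green lid at (397,260) with its handle, the jar (353,238), block (323,190), hammer (288,140), bottle (186,272) and pot rim (233,247). The red roller is at (196,196). In the scene view the roller is at (433,267) and the bail looks roughly upright.

```bash
cat > m.py <<'E'
from h import *
T=cam('top');S=cam('scene')
def hsv(c): return cv2.cvtColor(c['frame'],cv2.COLOR_RGB2HSV)
def best(m,near=None):
    n,l,s,ce=cv2.connectedComponentsWithStats(m.astype(np.uint8))
    i=1+np.argmax(s[1:,4]) if near is None else min([k for k in range(1,n) if s[k,4]>30],key=lambda k:np.hypot(*(ce[k]-near)))
    return l==i,ce[i],s[i]
def red(c):
    h=hsv(c); return ((h[...,0]<5)|(h[...,0]>174))&(h[...,1]>190)&(h[...,2]>90)
h=hsv(T)
g=(h[...,0]>60)&(h[...,0]<95)&(h[...,1]>80)&(h[...,2]>35)
m,ce,s=best(g,(397,260)); print('lid',s)
k=cv2.findContours(m.astype(np.uint8),0,1)[0]; e=cv2.fitEllipse(cv2.convexHull(max(k,key=len))); print(e,'lid xy',ray(T,*e[0],.0125), ray(T,e[0][0]+e[1][0]/2,e[0][1],.014)-ray(T,e[0][0]-e[1][0]/2,e[0][1],.014))
# handle top: dark inside lid
yy,xx=np.mgrid[:480,:640]
dk=(h[...,2]<40)&(np.hypot(xx-397,yy-260)<24)
m,ce,s=best(dk); rc=cv2.minAreaRect(np.argwhere(m)[:,::-1].astype(np.float32)); b=cv2.boxPoints(rc)
print('handle',rc,[ray(T,*p,.042)[:2].round(4) for p in b])
def ends(c,near):
    m,ce,s=best(red(c),near); p=np.argwhere(m)[:,::-1].astype(np.float32); rc=cv2.minAreaRect(p);b=cv2.boxPoints(rc)
    i=[(b[0]+b[1])/2,(b[2]+b[3])/2] if np.hypot(*(b[0]-b[1]))<np.hypot(*(b[1]-b[2])) else [(b[1]+b[2])/2,(b[3]+b[0])/2]
    return rc,i
def tri(a,b):
    A=[];B=[]
    for c,(u,v) in((T,a),(S,b)):
        p=ray(c,u,v,0);q=ray(c,u,v,.5);d=(q-p)/np.linalg.norm(q-p);M=np.eye(3)-np.outer(d,d);A.append(M);B.append(M@p)
    x=np.linalg.solve(A[0]+A[1],B[0]+B[1]);return x.round(4),[np.linalg.norm(A[i]@x-B[i]).round(4) for i in(0,1)]
r1,e1=ends(T,(196,196)); r2,e2=ends(S,(433,267)); print(r1,r2)
print('roller',tri(r1[0],r2[0]))
for i in (0,1):
  for j in (0,1): print(tri(e1[i],e2[j]))
# pot
print('rim',ray(T,233,247,.085))
for n,p,z in(('bottle',(186,272),.065),('jar',(353,238),.06),('block',(323,190),.025),('hamhead',(286,190),.02),('hamend',(288,98),.02)): print(n,ray(T,*p,z)[:2].round(3))
o=cv2.resize(T['frame'][160:310,140:340],None,fx=4,fy=4,interpolation=2)
cv2.imwrite('pics/potT.png',o[:,:,::-1])
E
python3 m.py
```

```text
lid [373 250  44  33 696]
((393.670654296875, 264.3231201171875), (34.37480545043945, 44.943359375), 111.69991302490234) lid xy [ 0.49745121 -0.1635779   0.0125    ] [-0.00049346 -0.07919042  0.        ]
handle ((396.308837890625, 258.9853210449219), (26.58228302001953, 7.888935565948486), 30.963756561279297) [array([ 0.5149, -0.1365]), array([ 0.5303, -0.146 ]), array([ 0.4989, -0.1967]), array([ 0.4836, -0.1872])]
((194.90000915527344, 195.29998779296875), (4.0249223709106445, 31.752164840698242), 63.43495178222656) ((433.2601623535156, 266.49383544921875), (44.38058090209961, 7.206816673278809), 13.570435523986816)
roller (array([0.6145, 0.2435, 0.235 ]), [np.float64(0.0003), np.float64(0.0003)])
(array([0.6287, 0.2158, 0.235 ]), [np.float64(0.0001), np.float64(0.0001)])
(array([0.6151, 0.2442, 0.2321]), [np.float64(0.0309), np.float64(0.0309)])
(array([0.6161, 0.2428, 0.2441]), [np.float64(0.0301), np.float64(0.0301)])
(array([0.6006, 0.2708, 0.2351]), [np.float64(0.0005), np.float64(0.0005)])
rim [0.53134031 0.19551838 0.085     ]
bottle [0.479 0.303]
jar [ 0.553 -0.069]
block [ 0.672 -0.001]
hamhead [0.673 0.086]
hamend [0.9   0.083]
```

View pics/potT.png

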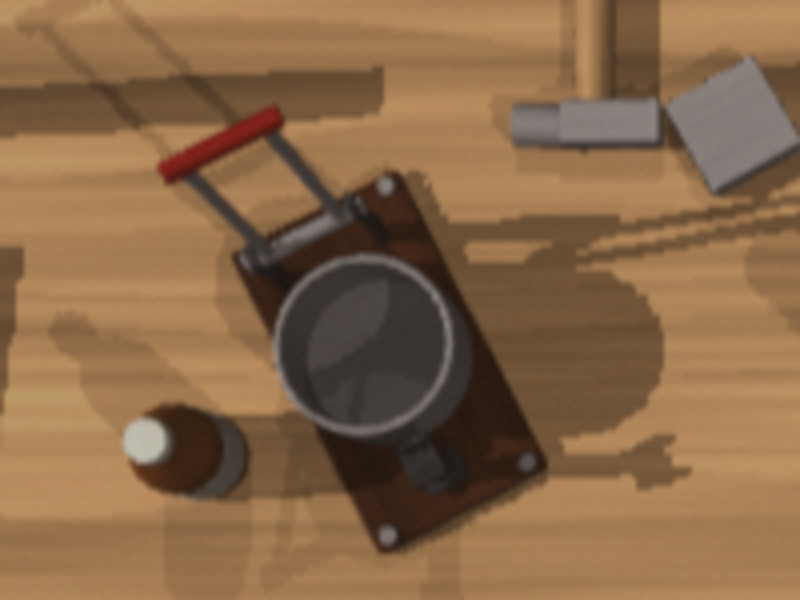

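The crop shows the rim centre at about (231,246) in full-frame pixels. The bail leans slightly behind upright (roller z=0.235, as expected), so it clears the mouth. Lid at about (0.507,-0.167), handle yaw about 58°. Pot yaw is about 27°.

```bash
cat >> h.py <<'E'
from scipy.spatial.transform import Rotation as Ro
def inc(xyz,yaw,tilt=(180,0)):
    s=r.get_state(); A=Ro.from_euler('xyz',s['tcp_rot'],degrees=True); B=Ro.from_euler('xyz',[*tilt,yaw],degrees=True)
    print('inc',(A.inv().apply(np.array(xyz)-s['ee_pos'])/.03).round(3),((A.inv()*B).as_rotvec(degrees=True)/6).round(3),'t',s['time'])
E
python3 -c "
from h import *
inc((.507,-.167,.2),58.3)"
```

```text
inc [-17.677 -18.791   1.098] [-6.0000e-03  6.0000e-03  1.6151e+01] t 0.2
```

arm_command --increments '[[[-17.68, -18.79, 1.1], [0, 0, 16.15], -1], [[-17.68, -18.79, 1.1], [0, 0, 16.15], -1], [[-17.68, -18.79, 1.1], [0, 0, 16.15], -1], [[-17.68, -18.79, 1.1], [0, 0, 16.15], -1], [[-17.68, -18.79, 1.1], [0, 0, 16.15], -1], [[-17.68, -18.79, 1.1], [0, 0, 16.15], -1], [[-17.68, -18.79, 1.1], [0, 0, 16.15], -1], [[-17.68, -18.79, 1.1], [0, 0, 16.15], -1], [[-17.68, -18.79, 1.1], [0, 0, 16.15], -1], [[-17.68, -18.79, 1.1], [0, 0, 16.15], -1], [[-17.68, -18.79, 1.1], [0, 0, 16.15], -1], [[-17.68, -18.79, 1.1], [0, 0, 16.15], -1], [[-17.68, -18.79, 1.1], [0, 0, 16.15], -1], [[-17.68, -18.79, 1.1], [0, 0, 16.15], -1], [[-17.68, -18.79, 1.1], [0, 0, 16.15], -1], [[-17.68, -18.79, 1.1], [0, 0, 16.15], -1], [[-17.68, -18.79, 1.1], [0, 0, 16.15], -1], [[-17.68, -18.79, 1.1], [0, 0, 16.15], -1], [[-17.68, -18.79, 1.1], [0, 0, 16.15], -1], [[-17.68, -18.79, 1.1], [0, 0, 16.15], -1]]'

```text
time: 2.2
ee_pos: [0.5069, -0.1658, 0.2]
tcp_rot: [-180.0, -0.0, 58.4]
ft_force: [0.3, -0.2, -0.0]
opening: 0.0913
gripper_force: 0.0
```

```bash
python3 - <<'E'
from h import *
s=r.get_state();print(s['ee_pos'],s['tcp_rot'],s['time'])
c=cam('wrist','w1.png');print(proj(c,(.507,-.167,.042)),proj(c,(.507,-.167,.014)))
E
```

```text
[ 0.50693125 -0.16575374  0.20004121] [-1.79987342e+02 -4.46652564e-03  5.83703182e+01] 2.2
[322.39640402 225.96585469] [322.40008066 218.90367536]
```

View pics/w1.png

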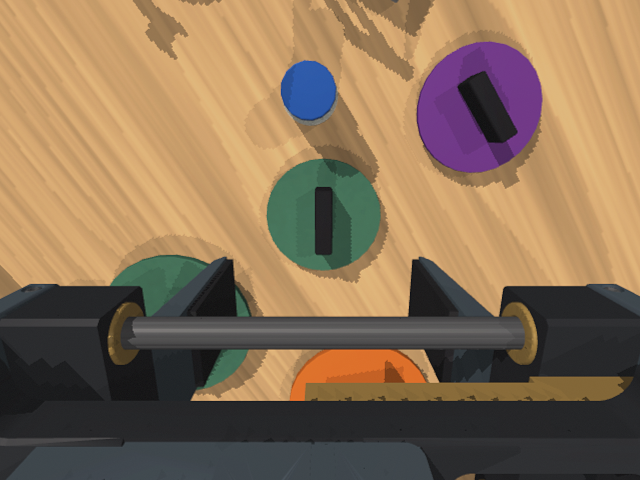

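The wrist view shows the lid plate centred at about (324,214) and the handle upright in the image (x 315–332), so the yaw matches.

```bash
python3 - <<'E'
from h import *
c=cam('wrist');h=cv2.cvtColor(c['frame'],cv2.COLOR_RGB2HSV)
m=((h[...,0]>60)&(h[...,0]<95)&(h[...,1]>60)).astype(np.uint8);m[:150]=0;m[278:]=0;m[:,:262]=0;m[:,390:]=0
k=max(cv2.findContours(m,0,1)[0],key=len);e=cv2.fitEllipse(cv2.convexHull(k));print(e,ray(c,*e[0],.0135))
d=((h[...,2]<45)).astype(np.uint8);d[:180]=0;d[258:]=0;d[:,300:345][:]=d[:,300:345];d[:,:300]=0;d[:,345:]=0
k=max(cv2.findContours(d,0,1)[0],key=cv2.contourArea);q=cv2.minAreaRect(k);print(q,ray(c,*q[0],.042))
a,b=cv2.boxPoints(q)[[0,1]];B=[ray(c,*p,.042)[:2].round(4) for p in cv2.boxPoints(q)];print(B)
inc((*ray(c,*e[0],.0135)[:2],.037),58.3)
E
```

```text
((322.8803405761719, 213.9383544921875), (110.49787902832031, 112.75656127929688), 86.12850952148438) [ 0.51005942 -0.16322895  0.0135    ]
((323.0, 220.5), (67.0, 16.0), 90.0) [ 0.51022874 -0.1630851   0.042     ]
[array([ 0.52  , -0.1337]), array([ 0.532 , -0.1411]), array([ 0.4999, -0.1941]), array([ 0.4873, -0.1863])]
inc [0.129 0.037 5.436] [ 0.    -0.     0.011] t 2.3
```

arm_command --increments '[[[0.13, 0.04, 1.5], [0, 0, 0], -1], [[0.13, 0.04, 3.0], [0, 0, 0], -1], [[0.13, 0.04, 4.2], [0, 0, 0], -1], [[0.13, 0.04, 5.0], [0, 0, 0], -1], [[0.13, 0.04, 5.44], [0, 0, 0], -1], [[0.13, 0.04, 5.44], [0, 0, 0], -1], [[0.13, 0.04, 5.44], [0, 0, 0], 1], [[0.13, 0.04, 5.44], [0, 0, 0], 1], [[0.13, 0.04, 5.44], [0, 0, 0], 1], [[0.13, 0.04, 5.44], [0, 0, 0], 1], [[0.13, 0.04, 5.44], [0, 0, 0], 1], [[0.13, 0.04, 5.44], [0, 0, 0], 1], [[0.13, 0.04, 5.44], [0, 0, 0], 1], [[0.13, 0.04, 5.44], [0, 0, 0], 1], [[0.13, 0.04, 5.44], [0, 0, 0], 1], [[0.13, 0.04, 5.44], [0, 0, 0], 1]]'

```text
time: 3.9
ee_pos: [0.5102, -0.1641, 0.0367]
tcp_rot: [-180.0, 0.0, 58.3]
ft_force: [0.5, -0.0, -0.8]
opening: 0.0159
gripper_force: 30.0
```

arm_command --increments '[[[0, 0, -0.3], [0, 0, 0], 1], [[0, 0, -0.9], [0, 0, 0], 1], [[0, 0, -1.6], [0, 0, 0], 1], [[0, 0, -2.4], [0, 0, 0], 1], [[0, 0, -3.2], [0, 0, 0], 1], [[0, 0, -4.0], [0, 0, 0], 1], [[0, 0, -4.7], [0, 0, 0], 1], [[0, 0, -5.2], [0, 0, 0], 1], [[0, 0, -5.5], [0, 0, 0], 1], [[0, 0, -5.5], [0, 0, 0], 1]]'

```text
time: 4.9
ee_pos: [0.5106, -0.1643, 0.2029]
tcp_rot: [179.9, -0.0, 58.3]
ft_force: [-0.2, 0.4, -2.1]
opening: 0.0159
gripper_force: 30.0
```

```bash
python3 -c "
from h import *
inc((.416,.138,.202),27);s=r.get_state();print(s['opening'],s['ft_force'])"
```

```text
inc [ 6.916 -7.978  0.016] [ 0.017 -0.007  5.217] t 4.9
0.01593916822744573 [-0.22543108  0.44134126 -2.14368095]
```

arm_command --increments '[[[0.2, -0.2, 0], [0, 0, 0.1], 1], [[0.6, -0.7, 0], [0, 0, 0.5], 1], [[1.2, -1.4, 0], [0, 0, 0.9], 1], [[1.9, -2.2, 0], [0, 0, 1.4], 1], [[2.6, -3.0, 0], [0, 0, 2.0], 1], [[3.3, -3.8, 0], [0, 0, 2.5], 1], [[4.0, -4.6, 0], [0, 0, 3.0], 1], [[4.7, -5.4, 0], [0, 0, 3.6], 1], [[5.4, -6.2, 0], [0, 0, 4.1], 1], [[6.0, -6.9, 0], [0, 0, 4.6], 1], [[6.5, -7.5, 0], [0, 0, 4.9], 1], [[6.8, -7.85, 0], [0, 0, 5.1], 1], [[6.92, -7.98, 0], [0, 0, 5.2], 1], [[6.92, -7.98, 0], [0, 0, 5.2], 1], [[6.92, -7.98, 0], [0, 0, 5.2], 1]]'

```text
time: 6.4
ee_pos: [0.4156, 0.1379, 0.2014]
tcp_rot: [180.0, 0.0, 27.1]
ft_force: [0.5, 0.9, -3.2]
opening: 0.0155
gripper_force: 30.0
```

```bash
python3 - <<'E'
from h import *
s=r.get_state();print(s['ee_pos'],s['tcp_rot'],s['time'])
c=cam('wrist','w2.png');print(proj(c,(.532,.197,.085)))
E
```

```text
[0.4156268  0.13789502 0.20143583] [1.79998678e+02 3.09443163e-02 2.71186184e+01] 6.4
[323.05591879  55.88479992]
```

View pics/w2.png

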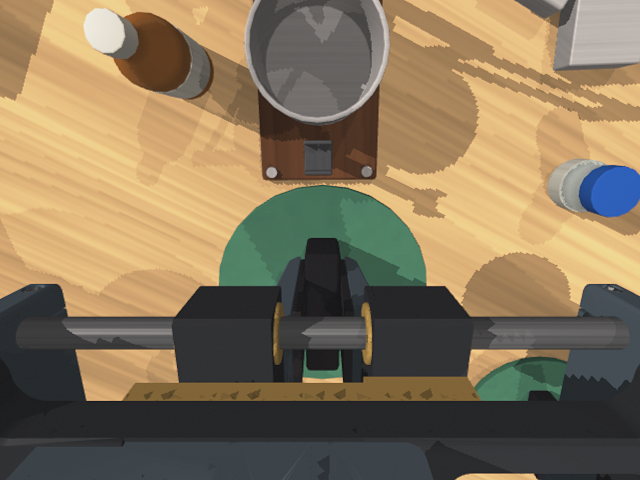

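The rim is at x 246–389 with its bottom at y≈124, and the board bolts at (272,172) and (367,172) are level, so the yaw is good. The held lid's plate spans x 219–427.

```bash
python3 - <<'E'
from h import *
from scipy.optimize import least_squares as LS
c=cam('wrist');h=cv2.cvtColor(c['frame'],cv2.COLOR_RGB2HSV)
gray=(h[...,1]<45)
# outer rim: per angle, from outside inwards to first gray
P=[]
for a in np.radians(np.arange(-10,191,4)):
    for rr in np.arange(95,50,-.5):
        u,v=318+rr*np.cos(a),50+rr*np.sin(a)
        if 0<=v<150 and gray[int(round(v)),int(round(u))] and gray[int(round(v-np.sin(a)*2)),int(round(u-np.cos(a)*2))]:
            P.append(ray(c,u,v,.085)[:2]);break
P=np.array(P)
s=LS(lambda p:np.hypot(*(P-p[:2]).T)-p[2],[.532,.197,.05],loss='soft_l1',f_scale=.001);print('rim',s.x,np.abs(s.fun).mean(),len(P))
b=[ray(c,u,172,.014)[:2] for u in(272,367)];print('bolts',b,np.hypot(*(b[0]-b[1])),'yaw',np.degrees(np.arctan2(*(b[0]-b[1])[::-1]))-90)
m=(b[0]+b[1])/2;y=np.radians(27.1);x=np.array([np.cos(y),np.sin(y)]);n=np.array([-x[1],x[0]])
print('bolt mid in rim frame',(m-s.x[:2])@x,(m-s.x[:2])@n)
T=cam('top');g=cv2.cvtColor(T['frame'],cv2.COLOR_RGB2GRAY)
t=ray(T,231.2,246.2,.085);print('top rim',t)
st=r.get_state();print('lid plate lateral',[ (ray(c,u,280,st['ee_pos'][2]-.023)[:2]-st['ee_pos'][:2])@n for u in(219,427)], 'plate front',(ray(c,322,186,st['ee_pos'][2]-.023)[:2]-st['ee_pos'][:2])@x)
d=s.x[:2]-x*0.0008
inc((*d,.17),27.1)
E
```

```text
rim [0.53410978 0.20300332 0.04899477] 0.0018212870054564586 51
bolts [array([0.43341783, 0.2003904 ]), array([0.47451586, 0.12017531])] 0.09013050706988505 yaw 27.128238905116135
bolt mid in rim frame -0.09080535859612118 -0.001521596361876626
top rim [0.53313664 0.19951844 0.085     ]
lid plate lateral [np.float64(0.05507783692644706), np.float64(-0.055708204062439884)] plate front 0.05384570482575956
inc [ 4.474 -0.144  1.053] [ 0.001  0.002 -0.006] t 6.55
```

The rim fit is contaminated by the outer wall. I'll raise the arm so the whole rim is in view and refit.

arm_command --increments '[[[0, 0, -0.5], [0, 0, 0], 1], [[0, 0, -1.2], [0, 0, 0], 1], [[0, 0, -2.0], [0, 0, 0], 1], [[0, 0, -2.6], [0, 0, 0], 1], [[0, 0, -3.0], [0, 0, 0], 1], [[0, 0, -3.0], [0, 0, 0], 1], [[0, 0, -3.0], [0, 0, 0], 1]]'

```text
time: 7.25
ee_pos: [0.4156, 0.138, 0.2913]
tcp_rot: [-180.0, 0.0, 27.1]
ft_force: [1.0, -0.0, -1.2]
opening: 0.0156
gripper_force: 30.0
```

```bash
python3 - <<'E'
from h import *
c=cam('wrist');u,v=proj(c,(.534,.201,.085));print(u,v)
u0,v0=int(u)-100,max(0,int(v)-75);print(u0,v0)
o=cv2.resize(c['frame'][v0:v0+150,u0:u0+200],None,fx=4,fy=4,interpolation=2);cv2.imwrite('pics/rim.png',o[:,:,::-1])
E
```

```text
319.9477786417309 72.4765024409796
219 0
```

View pics/rim.png

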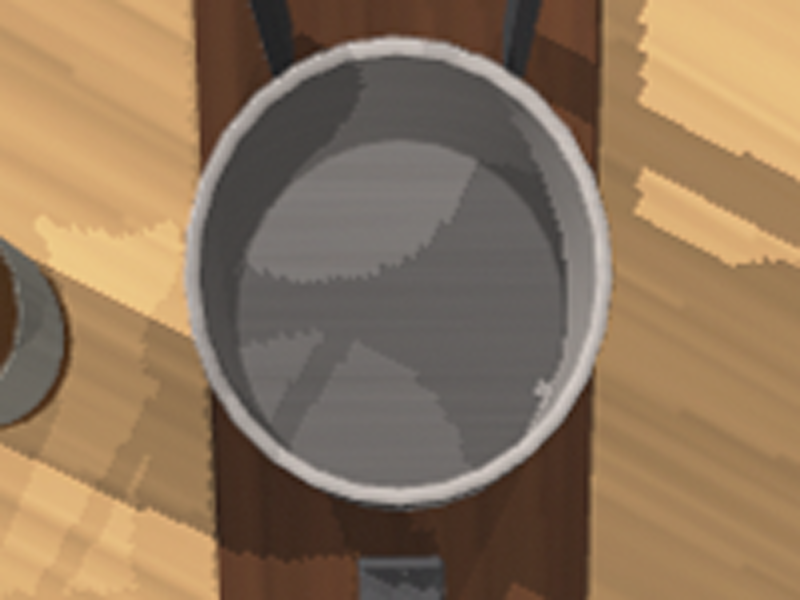

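The crop shows the whole rim. Its outer edge is at left 187, right 611, top 37 and bottom 503 in crop pixels.

```bash
python3 - <<'E'
from h import *
c=cam('wrist')
y=np.radians(27.1);x=np.array([np.cos(y),np.sin(y)]);n=np.array([-x[1],x[0]])
q=lambda a,b:ray(c,219+a/4-.375,b/4-.375,.085)[:2]
P=[q(187,268),q(611,272),q(400,37),q(400,503)]
print(np.hypot(*(P[0]-P[1])),np.hypot(*(P[2]-P[3])))
C=x*((P[2]+P[3])/2@x)+n*((P[0]+P[1])/2@n);print(C)
print('wire feet/board edges y', [(q(a,560)-C)@n for a in(215,590)])
for a in(358,443):
  p=ray(c,219+a/4-.375,560/4,.09)[:2]-C; print('catch',p@x,p@n)
print(c['fov_y'],(np.array(c['R'])).round(3).tolist())
inc((*(C-x*.0008),.19),27.1)
E
```

```text
0.09816838792502368 0.09899349539588644
[0.5351183  0.20339711]
wire feet/board edges y [np.float64(0.04509634349927901), np.float64(-0.04641993019990974)]
catch -0.06307081335567828 0.01000492911524813
catch -0.06306585481367609 -0.01045476171498163
68.26444122059273 [[0.456, -0.89, -0.0], [-0.856, -0.439, 0.273], [-0.244, -0.124, -0.962]]
inc [ 4.525 -0.119  3.357] [-0.004  0.012 -0.002] t 7.35
```

arm_command --increments '[[[0.3, 0, 0.2], [0, 0, 0], 1], [[0.9, -0.02, 0.6], [0, 0, 0], 1], [[1.6, -0.04, 1.2], [0, 0, 0], 1], [[2.3, -0.05, 1.8], [0, 0, 0], 1], [[3.0, -0.07, 2.4], [0, 0, 0], 1], [[3.7, -0.08, 3.0], [0, 0, 0], 1], [[4.2, -0.09, 3.4], [0, 0, 0], 1], [[4.45, -0.1, 3.6], [0, 0, 0], 1], [[4.53, -0.1, 3.8], [0, 0, 0], 1], [[4.53, -0.1, 4.2], [0, 0, 0], 1], [[4.53, -0.1, 4.6], [0, 0, 0], 1], [[4.53, -0.1, 5.0], [0, 0, 0], 1], [[4.53, -0.1, 5.2], [0, 0, 0], 1], [[4.53, -0.1, 5.2], [0, 0, 0], 1], [[4.53, -0.1, 5.2], [0, 0, 0], 1]]'

```text
time: 8.85
ee_pos: [0.5353, 0.2029, 0.1359]
tcp_rot: [180.0, -0.0, 27.1]
ft_force: [0.5, 0.2, -2.8]
opening: 0.0159
gripper_force: 30.0
```

```bash
python3 - <<'E'
from h import *
st=r.get_state();print(st['ee_pos'],st['tcp_rot'],st['ft_force'])
c=cam('scene')
o=cv2.resize(c['frame'][220:370,340:540],None,fx=4,fy=4,interpolation=2);cv2.imwrite('pics/s2.png',o[:,:,::-1])
E
```

```text
[0.53534582 0.20290725 0.1358861 ] [ 1.79997861e+02 -1.01305271e-02  2.71000941e+01] [ 0.45683997  0.17780842 -2.81801055]
```

View pics/s2.png

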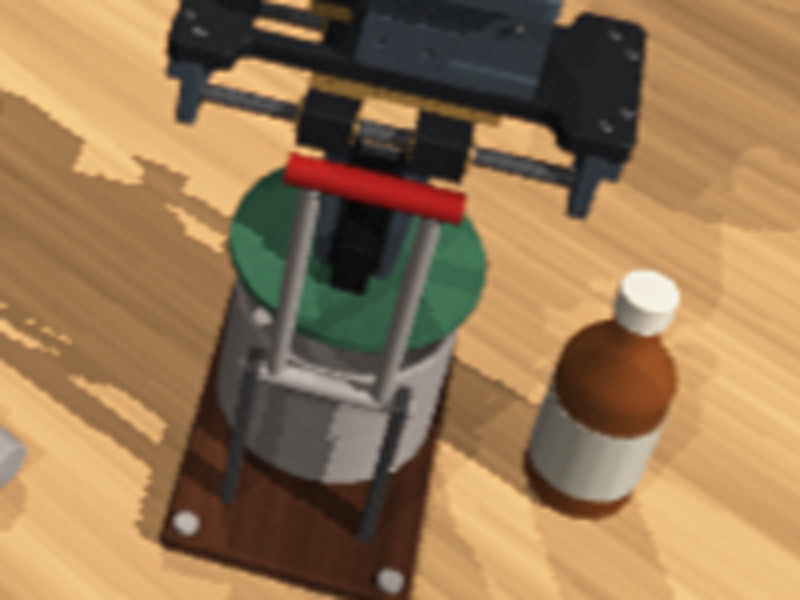

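The lid hovers level above the mouth and clear of the bail. I'll lower it slowly and watch the force.

arm_command --increments '[[[0, 0, 0.12], [0, 0, 0], 1], [[0, 0, 0.24], [0, 0, 0], 1], [[0, 0, 0.34], [0, 0, 0], 1], [[0, 0, 0.42], [0, 0, 0], 1], [[0, 0, 0.5], [0, 0, 0], 1], [[0, 0, 0.56], [0, 0, 0], 1], [[0, 0, 0.56], [0, 0, 0], 1]]'

```text
time: 9.6
ee_pos: [0.5355, 0.203, 0.1188]
tcp_rot: [-180.0, -0.0, 27.1]
ft_force: [0.6, 0.2, -1.5]
opening: 0.0159
gripper_force: 30.0
```

arm_command --increments '[[[0, 0, 0.05], [0, 0, 0], 1], [[0, 0, 0.09], [0, 0, 0], 1], [[0, 0, 0.12], [0, 0, 0], 1], [[0, 0, 0.14], [0, 0, 0], 1], [[0, 0, 0.16], [0, 0, 0], 1], [[0, 0, 0.16], [0, 0, 0], 1]]'

```text
time: 10.2
ee_pos: [0.5359, 0.2031, 0.1143]
tcp_rot: [180.0, -0.1, 27.1]
ft_force: [5.0, 3.1, -0.8]
opening: 0.0158
gripper_force: 30.0
```

arm_command --increments '[[[0.04, 0, 0], [0, 0, 0], 1], [[0.06, 0, 0], [0, 0, 0], 1], [[0.06, 0, 0.02], [0, 0, 0], 1], [[0.06, 0, 0.04], [0, 0, 0], 1], [[0.06, 0, 0.04], [0, 0, 0], 1]]'

```text
time: 10.7
ee_pos: [0.5364, 0.2036, 0.1137]
tcp_rot: [-180.0, 0.0, 27.1]
ft_force: [-5.4, -2.4, 15.8]
opening: 0.0159
gripper_force: 30.0
```

arm_command --increments '[[[-0.02, 0, -0.02], [0, 0, 0], 1], [[-0.02, 0, -0.02], [0, 0, 0], 1], [[-0.02, 0, -0.02], [0, 0, 0], 0.4], [[-0.02, 0, -0.02], [0, 0, 0], 0.2], [[-0.02, 0, -0.02], [0, 0, 0], 0], [[-0.02, 0, -0.02], [0, 0, 0], 0], [[-0.02, 0, -0.02], [0, 0, 0], 0], [[-0.02, 0, -0.02], [0, 0, 0], 0]]'

```text
time: 11.5
ee_pos: [0.5363, 0.2034, 0.1135]
tcp_rot: [180.0, 0.0, 27.1]
ft_force: [0.3, -0.1, 0.5]
opening: 0.0457
gripper_force: 0.0
```

arm_command --increments '[[[0, 0, -0.5], [0, 0, 0], 0], [[0, 0, -1.5], [0, 0, 0], 0], [[0, 0, -3.0], [0, 0, 0], 0], [[0, 0, -4.5], [0, 0, 0], 0.3], [[0, 0, -6.0], [0, 0, 0], 0.6], [[0, 0, -6.6], [0, 0, 0], 1], [[1.0, 0, -6.6], [0, 0, 0], 1], [[2.2, 0, -6.6], [0, 0, 0], 1], [[3.4, 0, -6.6], [0, 0, 0], 1], [[4.2, 0, -6.6], [0, 0, 0], 1], [[4.2, 0, -6.6], [0, 0, 0], 1], [[4.2, 0, -6.6], [0, 0, 0], 1]]'

```text
time: 12.7
ee_pos: [0.6483, 0.2608, 0.3109]
tcp_rot: [-180.0, 0.1, 27.1]
ft_force: [0.1, -0.4, -0.4]
opening: 0.0003
gripper_force: 0.0
```

```bash
python3 - <<'E'
from h import *
st=r.get_state();print(st['ee_pos'],st['opening'],st['time'])
c=cam('top')
o=cv2.resize(c['frame'][160:310,140:340],None,fx=4,fy=4,interpolation=2);cv2.imwrite('pics/t2.png',o[:,:,::-1])
y=np.radians(27.1);x=np.array([np.cos(y),np.sin(y)]);C=np.array([.536,.2035])
inc((*(C+x*.125),.246),27.1)
h=cv2.cvtColor(c['frame'],cv2.COLOR_RGB2HSV)
m=((h[...,0]>60)&(h[...,0]<95)&(h[...,1]>60)).astype(np.uint8);m[:200]=0;m[300:]=0;m[:,300:]=0;m[:,:180]=0
k=max(cv2.findContours(m,0,1)[0],key=len);e=cv2.fitEllipse(cv2.convexHull(k));print(e,ray(c,*e[0],.09))
E
```

```text
[0.64825699 0.26079348 0.31088609] 0.0003218038486734239 12.7
inc [-0.019 -0.005  2.176] [-0.001  0.008  0.   ] t 12.75
((230.59197998046875, 245.9714813232422), (49.53998947143555, 49.88442611694336), 38.41361999511719) [0.53302706 0.19988814 0.09      ]
```

View pics/t2.png

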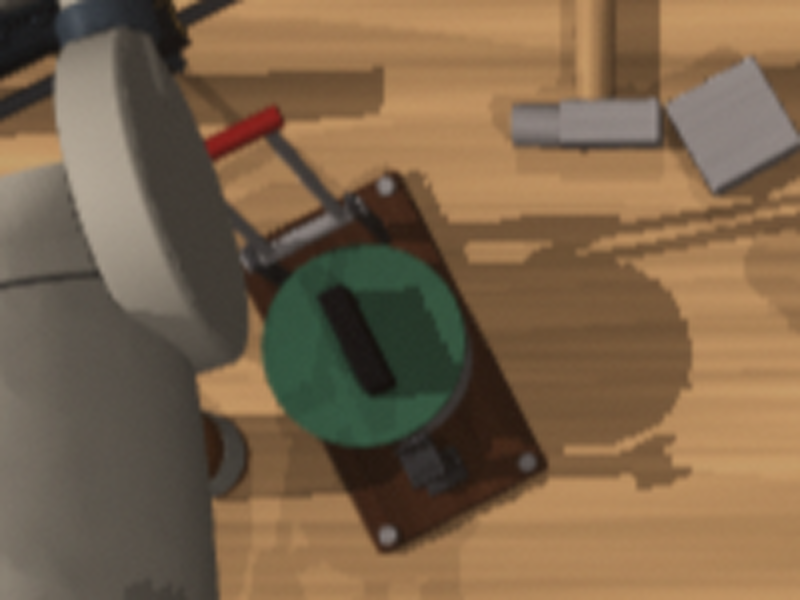

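The top view shows the lid concentric on the canister (same centre as the rim), with the handle aligned along the board's length. Next I swing the bail, starting with the fingers down behind the roller.

arm_command --increments '[[[0, 0, 0.8], [0, 0, 0], 1], [[0, 0, 1.6], [0, 0, 0], 1], [[0, 0, 2.1], [0, 0, 0], 1], [[0, 0, 2.17], [0, 0, 0], 1], [[-0.3, 0, 2.17], [0, 0, 0], 1], [[-0.6, 0, 2.17], [0, 0, 0], 1], [[-0.9, 0, 2.15], [0, 0, 0], 1], [[-1.27, 0, 2.14], [0, 0, 0], 1], [[-1.7, 0, 2.15], [0, 0, 0], 1], [[-2.1, 0, 2.17], [0, 0, 0], 1], [[-2.5, 0, 2.26], [0, 0, 0], 1], [[-2.88, 0, 2.38], [0, 0, 0], 1], [[-3.25, 0, 2.54], [0, 0, 0], 1], [[-3.62, 0, 2.73], [0, 0, 0], 1], [[-3.95, 0, 2.95], [0, 0, 0], 1], [[-4.3, 0, 3.2], [0, 0, 0], 1], [[-4.3, 0, 3.2], [0, 0, 0], 1], [[-4.3, 0, 3.2], [0, 0, 0], 1]]'

```text
time: 14.55
ee_pos: [0.5338, 0.2021, 0.2164]
tcp_rot: [180.0, -0.1, 27.1]
ft_force: [0.1, -0.5, 0.7]
opening: 0.0005
gripper_force: 0.0
```

```bash
cat > roll.py <<'E'
from h import *
st=r.get_state();print(st['ee_pos'],st['time'])
c=cam('scene')
h=cv2.cvtColor(c['frame'],cv2.COLOR_RGB2HSV)
m=(((h[...,0]<5)|(h[...,0]>174))&(h[...,1]>190)&(h[...,2]>70)).astype(np.uint8);m[:200]=0
n,l,s,ce=cv2.connectedComponentsWithStats(m);print([(s[i].tolist(),ce[i].round(1)) for i in range(1,n) if s[i,4]>20])
y=np.radians(27.1);x=np.array([np.cos(y),np.sin(y)]);C=np.array([.536,.2035])
for t in range(0,105,10):
    a=np.radians(t);p=C+x*(.066-.14*np.cos(a));print(t,proj(c,(*p,.097+.14*np.sin(a))).round(0),end=' ')
E
python3 roll.py
```

```text
[0.5337609  0.20205125 0.2163536 ] 14.55
[([422, 228, 11, 7, 50], array([426.9, 230.8])), ([448, 234, 12, 7, 61], array([453.9, 236.8]))]
0 [435. 261.] 10 [437. 252.] 20 [438. 245.] 30 [440. 239.] 40 [441. 236.] 50 [441. 234.] 60 [441. 236.] 70 [440. 239.] 80 [438. 246.] 90 [436. 256.] 100 [433. 268.]
```

The roller is at (440,234), which matches about 50°. Now I go above it and follow the arc down.

arm_command --increments '[[[0.1, 0, -0.3], [0, 0, 0], 1], [[0.1, 0, -0.75], [0, 0, 0], 1], [[-0.75, 0, -0.75], [0, 0, 0], 1], [[-0.77, 0, -0.5], [0, 0, 0], 1], [[-0.9, 0, -0.3], [0, 0, 0], 1], [[-1.07, 0, -0.12], [0, 0, 0], 1], [[-1.34, 0, 0.18], [0, 0, 0], 1], [[-1.59, 0, 0.5], [0, 0, 0], 1], [[-1.81, 0, 0.84], [0, 0, 0], 1], [[-2.0, 0, 1.2], [0, 0, 0], 1], [[-2.15, 0, 1.58], [0, 0, 0], 1], [[-2.27, 0, 1.97], [0, 0, 0], 1], [[-2.36, 0, 2.37], [0, 0, 0], 1], [[-2.42, 0, 2.7], [0, 0, 0], 1], [[-2.42, 0, 2.7], [0, 0, 0], 1], [[-2.42, 0, 2.7], [0, 0, 0], 1]]'

```text
time: 16.2
ee_pos: [0.4693, 0.1691, 0.1345]
tcp_rot: [-180.0, 0.0, 27.1]
ft_force: [0.3, 0.3, 1.2]
opening: 0.0004
gripper_force: 0.0
```

```bash
python3 roll.py
```

```text
[0.4692724  0.16909574 0.13452292] 16.2
[([419, 251, 11, 7, 38], array([424.5, 253.9])), ([439, 256, 14, 7, 42], array([445.8, 258.8]))]
0 [435. 261.] 10 [437. 252.] 20 [438. 245.] 30 [440. 239.] 40 [441. 236.] 50 [441. 234.] 60 [441. 236.] 70 [440. 239.] 80 [438. 246.] 90 [436. 256.] 100 [433. 268.]
```

arm_command --increments '[[[-0.01, 0, 0.1], [0, 0, 0], 1], [[-0.01, 0, 0.2], [0, 0, 0], 1], [[-0.01, 0, 0.28], [0, 0, 0], 1], [[-0.01, 0, 0.35], [0, 0, 0], 1], [[-0.01, 0, 0.4], [0, 0, 0], 1], [[-0.01, 0, 0.43], [0, 0, 0], 1], [[-0.01, 0, 0.43], [0, 0, 0], 1]]'

```text
time: 16.95
ee_pos: [0.4687, 0.1688, 0.1218]
tcp_rot: [180.0, -0.0, 27.1]
ft_force: [-1.8, -0.6, 8.5]
opening: 0.0004
gripper_force: 4.0
```

arm_command --increments '[[[0, 0, 0.02], [0, 0, 0], 1], [[0, 0, 0.04], [0, 0, 0], 1], [[0, 0, 0.04], [0, 0, 0], 1]]'

```text
time: 17.25
ee_pos: [0.4688, 0.1688, 0.1212]
tcp_rot: [180.0, -0.0, 27.1]
ft_force: [-5.9, -1.8, 21.3]
opening: 0.0004
gripper_force: 10.9
```

Stiff at the expected height, so the roller is bottomed. I'll retreat and check.

arm_command --increments '[[[0, 0, -0.3], [0, 0, 0], 1], [[0, 0, -1.5], [0, 0, 0], 1], [[0, 0, -3.0], [0, 0, 0], 1], [[0, 0, -4.5], [0, 0, 0], 1], [[-1.5, 0, -5.0], [0, 0, 0], 1], [[-3.0, 0, -5.0], [0, 0, 0], 1], [[-3.0, 0, -5.0], [0, 0, 0], 1], [[-3.0, 0, -5.0], [0, 0, 0], 1]]'

```text
time: 18.05
ee_pos: [0.3882, 0.1276, 0.2709]
tcp_rot: [180.0, -0.1, 27.1]
ft_force: [0.9, 0.1, 0.3]
opening: 0.0005
gripper_force: 0.0
```

```bash
python3 roll.py; python3 - <<'E'
from h import *
c=cam('scene')
o=cv2.resize(c['frame'][220:370,340:540],None,fx=4,fy=4,interpolation=2);cv2.imwrite('pics/s3.png',o[:,:,::-1])
E
```

```text
[0.38820908 0.12763741 0.27092539] 18.05
[([418, 255, 33, 12, 140], array([433.9, 259.9]))]
0 [435. 261.] 10 [437. 252.] 20 [438. 245.] 30 [440. 239.] 40 [441. 236.] 50 [441. 234.] 60 [441. 236.] 70 [440. 239.] 80 [438. 246.] 90 [436. 256.] 100 [433. 268.]
```

View pics/s3.png

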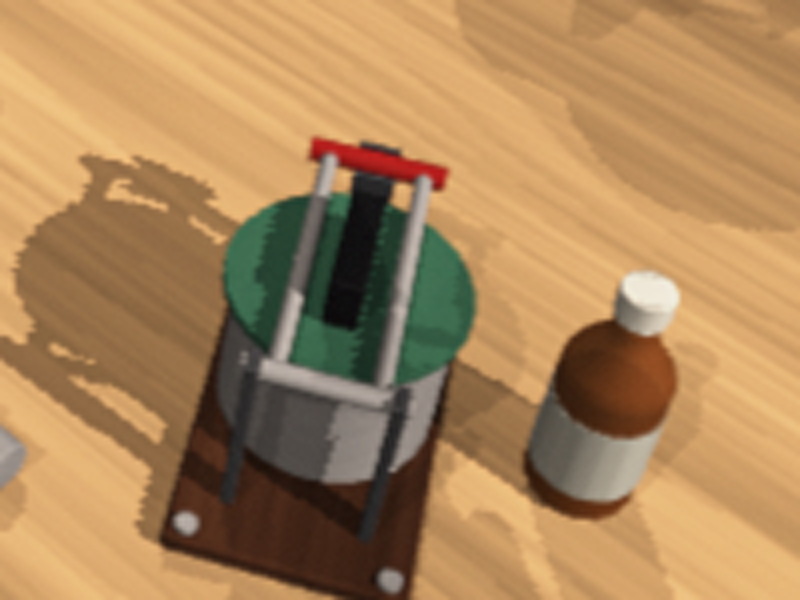

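The bail lies level over the lid, either side of the handle, with the roller in the catch (centroid (434,260), expected (435,261)). The bottle has not moved.

```bash
python3 -c "
from h import *
print(r.close_job())"
```

```text
the job is handed in; nothing more can be done
None
```

The lid is seated level in the canister with the bail closed and its roller down in the catch; the arm is clear, and the job is handed in, though the hand-in returned no verdict.

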